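# Fit the knurled locking collar on the label winder and hold it home

## Task

Lift the knurled collar out of the cardboard tray, put it over the label winder's spindle the same way up as it lay, and turn it until its hidden keyways drop over the spindle's cross-pin; then push it fully home against the spring flange. Finish while still holding it pushed fully home, upright, with the fingers (the spring lifts it if you let go). Leave the plain sleeve in the tray and the other things on the table where they are.

Things in the scene. Friction and masses are not known exactly. Their poses are not given: they have to be found in the camera images.
- collar_mid (a point): centre (half-way up, on the axis) of the loose knurled aluminium collar: outside diameter 54 mm, 45 mm tall, 0.13 to 0.21 kg, with a 26 mm bore open right through. It stands upright in the tray, z up along the bore
- collar_foot (a point): centre of the collar's lower rim. Hidden inside from here: a plain recess 42 mm wide for the first 6 mm up, then four inner teeth (6 to 20 mm up) with four keyways 10 mm wide between them, 90 degrees apart, along this point's x and y; keyway roof 20 mm up. The collar drops when a keyway is within about 0.13 rad of the pin, so a turn of 1.4 rad always finds one
- spindle_tip (a point): tip of the label winder's upright spindle, on its axis, 127 mm above the table. The spindle is 22 mm in diameter, its top 17 mm tapering to 12 mm; it is braked and does not turn. The winder's base is 150 mm square, 12 mm tall, fixed to the table
- pin_top (a point): on the spindle's axis, level with the upper side of its 5 mm cross-pin, 22 mm below the tip. The pin sticks out 8 mm on both sides (38 mm over its ends), in any direction, which this point does not show. With no keyway over the pin the collar rests with its lower rim 6 mm below this point; home, the rim is 20 mm below it and the keyway roof stops on the pin
- flange (a joint): how far the spring flange (80 mm disc round the spindle, its top 14 mm below the pin's upper side when free) is pushed down, in m: 0 free, 0.006 with the collar home, 0.008 at most. Once a keyway is over the pin the collar drops 8 mm freely onto it and must be pushed 6 mm farther. The spring pushes up with about 5 N at 0 and 8.5 N at 0.006
- sleeve_mid (a point): centre (half-way up) of the plain smooth aluminium sleeve, outside diameter 54 mm, 30 mm tall, bore 40 mm, standing in the other half of the tray; not needed, stays in the tray
- tray: open cardboard tray, 170 mm (its x) by 300 mm (its y), 45 mm tall, walls and floor 4 mm, fixed to the table; origin under its centre. The collar lies in one half along its y and the sleeve in the other, about 70 mm from the centre
- carton: small white product carton with a band, 45 by 70 by 40 mm tall, standing loose beyond the winder; origin under its centre; leave it
- driver: screwdriver, 170 mm, lying loose beyond the tray; leave it
- mug: white mug, 70 mm wide and 85 mm tall, standing at the back; origin under its centre; leave it
Things that resemble listed ones, but are neither listed nor needed, are in the scene too. There is more than one size of the part that bears spindle_tip; the job needs the largest. Leave any green look-alike of the part that bears collar_mid alone.

How it is judged (in metres and radians):
On the way:
1. the collar is lifted clear of the tray in the fingers (height (world z) of collar_mid above 0.125 m and contact force between the fingers and collar above 1 N), for 0.2 s.
At the end, for the whole second after the job is handed in: the collar is upright (within 0.1 rad) around the spindle (axis within 5 mm), within 1.8 mm of fully home with the spring flange pushed down more than 4.2 mm, and the fingers are still holding it there with more than 3 N; the sleeve is still in the tray (horizontal distance between collar_mid and spindle_tip below 0.005 m and z of collar_mid in the frame of spindle_tip below -0.0177 m and angle between collar_mid's own z axis and vertical below 0.1 rad and value of joint flange above 0.0042 m and contact force between the fingers and collar above 3 N and height (world z) of sleeve_mid below 0.04 m); the arm keeps its last pose, push and grip.
It fails at once if the plain sleeve is lifted out of the tray (height (world z) of sleeve_mid above 0.05 m).
It fails at once if the carton, screwdriver or mug is pushed more than 40 mm away (distance of any of carton, driver, mug from where it was at the start of the episode above 0.04 m).
It also fails if it takes over 48 s, if anything falls off the work surface, if the arm or the gripper's body presses on something with over 40 N, if the wrist force passes 120 N, or if a joint passes its speed limit or range.

## Robot

A 6-joint arm with a two-finger parallel gripper is mounted at the origin on the work surface. World frame = base frame: x ahead of the robot, y to its left, z up, the work surface at z = 0. Lengths are in m, angles in degrees, forces in N, time in s.
With the tool pointing down it reaches from about 0.425 to 1.125 m from the base axis. Payload 14.9 kg.
Tool frame: the origin (TCP) lies between the finger pads; the fingertips stand 14 mm ahead of it and the grasp point (between the pads) lies 5 mm behind it; z points along the fingers, y is the direction in which the jaws open and shut (so a half turn about z gives the same grasp; the last joint's range is limited). The gripper opens to 91 mm and grips with 3 to 60 N. Pads are 32 mm wide; open, the fingers measure 118 mm over their backs; the gripper's body (76 mm by 178 mm) begins 60 mm behind the grasp point.
Start: joints at [-66.652, 21.709, 99.362, -0, 58.929, -1.908], TCP at [0.299, -0.633, 0.228] pointing down, gripper open.
Joint ranges: [-158.91, 158.91], [-42.39, 125.64], [0.06, 152.35], [-60.88, 240.88], [17.5, 164.5], [-176.32, 176.32]. Speed limits (degrees/s): [108.29, 108.29, 136.94, 180, 180, 180].

## Interface

Orientations are given as [roll, pitch, yaw] about the fixed x, y, z axes, in that order (R = Rz(yaw) Ry(pitch) Rx(roll)).
In Python, from station import state, camera, camera_params, close_job gives the robot as it stands.
- The arm moves only by the shell command python3 -m inch 'ROWS' [OPENING] [FORCE]. ROWS is JSON, a list of rows, each a list of 2 entries, a list of its own where there are three numbers: the shift along the world's x, y, z scaled (see below), then the turn about the world's z scaled (see below). A call has 1 to 12 rows; each row is the pose to reach, as a shift and turn from the pose commanded when the call began; what a row does not reach only later rows make up. The controller multiplies each number of a shift by 120 mm and each number of a turn by 90 degrees. A row lasts 1/12 s, in which the tool goes at most 41.7 mm and 7.16 degrees, less where a joint would pass 70% of its speed; a pose out of reach is approached as far as the arm can. A call with a number of a shift or a turn outside -1 to 1 is refused whole. A call with a gripper value outside its range is refused whole. OPENING is the opening, from 0 (shut) to 1 (fully open), set as the call begins (- or left out, the last holds). The fingers move at their own pace and stop on an object; FORCE is the grip in N (left out, the last holds). Time passes only in rows, so rows that repeat a pose let the fingers close. It gives the time, the measured TCP pose, the force and the opening at its end, in the units of the state.
- state(): the state, without advancing time (a new reading comes with each control period).
- camera(name): name is "scene" or "top"; returns the picture (480x640x3 uint8, blue, green, red); there is no depth.
- camera_params(name): a dict with "vertical_fov" (degrees; the focal length in pixels is half the picture's height over the tangent of half this angle, whatever the lens; pixels are square), "cx", "cy" (the principal point, pixels), "D" ([k1, k2, p1, p2, k3] as OpenCV has them; the pictures are not rectified), "R" (3x3) and "t" (3): a world point X has camera coordinates R X + t. Camera axes: x right, y down, z forward; pixel columns grow to the right and rows downward; lengths in m; the calibration is good to about 2 mm. A picture is of the moment at which its call begins. camera_params takes no time and is no camera call.
- close_job(): hands the job in, once; it reports no verdict.
The state is a dict: "time_s": time; "joint_pos": joint angles; "joint_vel": joint speeds; "joint_efforts": joint torques, N m; "tcp_pos": TCP position; "tool_rot": TCP orientation; "ft_force": force on the tool from outside, world axes, zero at the start; "ft_torque": the same for the moment, N m; "grip_width": opening from 0.0 (shut) to 1.0 (fully open).
Only numpy, scipy, OpenCV 4.12 (cv2) and the standard library are available. Lean on these libraries where they do the work, as an engineer would, in place of code of your own. Each camera call takes 0.05 s, during which the arm holds its last target.

## Working session

There is one attempt and no reset: what is moved stays moved. The work goes in short steps, Python scripts to look and compute and a shell command to move; the robot and the scene stay as the last step left them, time stands still between calls to the robot, and variables do not carry over. Pictures are saved under pics/ and viewed, and the job is handed in when it is done.

```bash
mkdir -p pics; python3 - <<'E'
from station import state,camera,camera_params
import cv2
print(state())
for n in("scene","top"):
    cv2.imwrite(f"pics/{n}0.png",camera(n)); print(n,camera_params(n))
E
```

```text
{'time_s': 0.0, 'joint_pos': array([-6.66541585e+01,  2.17374665e+01,  9.93941320e+01, -1.28809479e-03,
        5.89279394e+01, -1.90804769e+00]), 'joint_vel': array([-0.02635796, -0.03924112, -0.00377402,  0.0392947 , -0.00491265,
       -0.0695716 ]), 'joint_efforts': array([ 8.65615239e-04, -7.63722539e+01, -4.34367085e+01,  6.50780951e-02,
        4.23934381e-02, -8.85116970e-05]), 'tcp_pos': array([ 0.29848683, -0.6327707 ,  0.22731381]), 'tool_rot': array([-1.79940458e+02, -8.80374683e-04,  2.52545542e+01]), 'ft_force': array([-0.30915642, -1.01065165, -0.50056695]), 'ft_torque': array([-0.00539561, -0.01960005,  0.00197788]), 'grip_width': 0.9994123912203902}
scene {'vertical_fov': 42.304016694714356, 'cx': 314.10614161125085, 'cy': 246.11709998899173, 'D': array([-0.11574098,  0.        ,  0.        ,  0.        ,  0.        ]), 'R': array([[-0.75248615,  0.65841931, -0.01576697],
       [ 0.48311033,  0.53554393, -0.69267389],
       [-0.44762596, -0.52884469, -0.72107856]]), 't': array([ 0.40393918, -0.18187841,  1.52568848])}
top {'vertical_fov': 49.5730297665648, 'cx': 323.67497649399735, 'cy': 239.3183400658425, 'D': array([-0.03814011,  0.        ,  0.        ,  0.        ,  0.        ]), 'R': array([[-0.02409488, -0.99970696,  0.00233124],
       [-0.99347039,  0.02368431, -0.11160479],
       [ 0.11151687, -0.00500513, -0.99374994]]), 't': array([0.00501407, 0.57819142, 1.10280022])}
```

View pics/scene0.png

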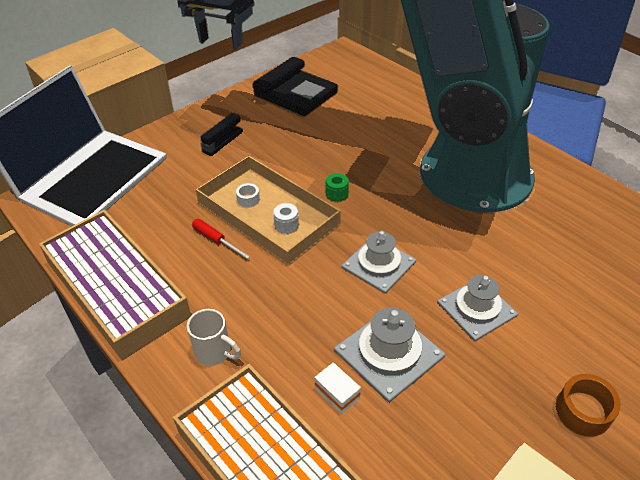

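View pics/top0.png

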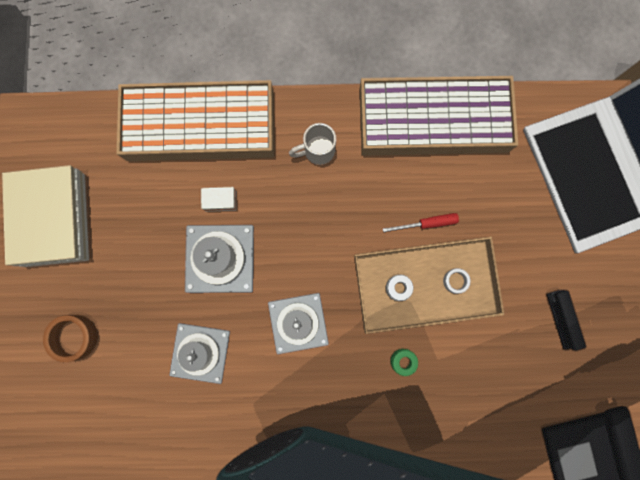

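Candidates in the scene and top views:
- **Collar:** the narrow-bore ring at scene (286,218) / top (400,288), the thin-walled sleeve at (247,194) / (457,281), and the green look-alike at (337,187) / (404,362).
- **Winder:** (390,350) / (218,258), which looks largest, (380,260) / (298,323), and (480,303) / (200,353).

By the description I choose the narrow-bore grey ring and the first winder. Next I check both in close crops.

```bash
python3 - <<'E'
import cv2,numpy as np
s=cv2.imread("pics/scene0.png");t=cv2.imread("pics/top0.png")
z=lambda im,x,y,w,h:cv2.resize(im[y:y+h,x:x+w],(400,300),interpolation=cv2.INTER_CUBIC)
a=np.vstack([np.hstack([z(s,226,173,80,60),z(s,330,295,120,90)]),np.hstack([z(t,370,251,100,75),z(t,168,223,100,75)])])
cv2.imwrite("pics/crop0.png",a)
E
```

```text
(no output)
```

View pics/crop0.png

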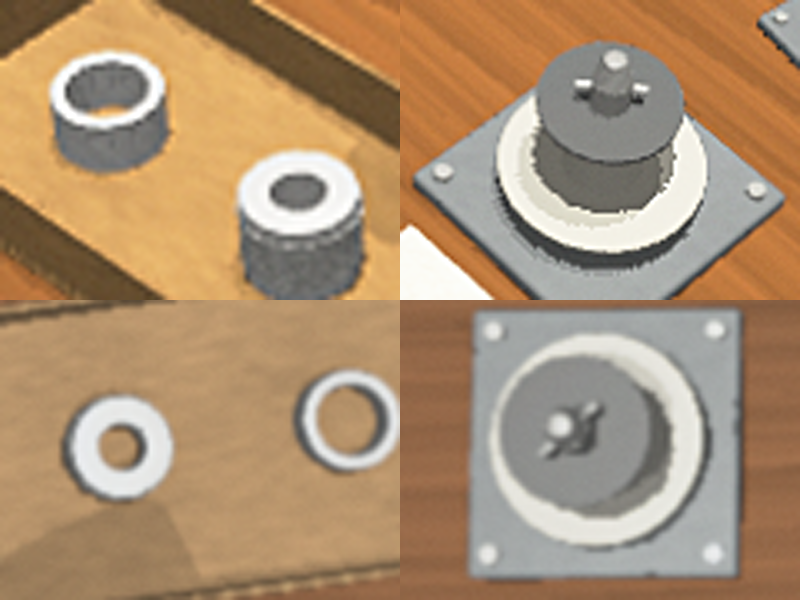

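The crops confirm it: the thick-walled, narrow-bore collar is at top (400,288), and the big winder has its tip near top (208,254) / scene (394,313) with a visible cross-pin. Next, measure both.

```bash
cat > h.py <<'E'
import cv2,numpy as np
from station import camera_params
def K(p):
    f=240/np.tan(np.radians(p["vertical_fov"])/2); return np.array([[f,0,p["cx"]],[0,f,p["cy"]],[0,0,1]])
def ray(n,uv):
    p=camera_params(n); q=cv2.undistortPoints(np.array([[uv]],float),K(p),p["D"])[0,0]
    d=p["R"].T@np.array([q[0],q[1],1]); return -p["R"].T@p["t"],d
def plane(n,uv,z):
    c,d=ray(n,uv); return c+d*(z-c[2])/d[2]
def tri(ua,ub):
    c1,d1=ray("scene",ua);c2,d2=ray("top",ub)
    s=np.linalg.lstsq(np.stack([d1,-d2],1),c2-c1,rcond=None)[0]
    a,b=c1+s[0]*d1,c2+s[1]*d2; return (a+b)/2,np.linalg.norm(a-b)
def proj(n,X):
    p=camera_params(n); return cv2.projectPoints(np.array([X],float),cv2.Rodrigues(p["R"])[0],p["t"],K(p),p["D"])[0].ravel()
def circ(n,mask,box,z):
    x,y,w,h=box; m=np.zeros_like(mask); m[y:y+h,x:x+w]=mask[y:y+h,x:x+w]
    cs,_=cv2.findContours(m,cv2.RETR_EXTERNAL,cv2.CHAIN_APPROX_NONE); c=max(cs,key=cv2.contourArea)
    P=np.array([plane(n,q[0],z)[:2] for q in c]); A=np.c_[2*P,np.ones(len(P))]
    s=np.linalg.lstsq(A,(P**2).sum(1),rcond=None)[0]; return s[:2],np.sqrt(s[2]+s[:2]@s[:2])*1e3
E
python3 - <<'E'
from h import *
s=cv2.imread("pics/scene0.png");t=cv2.imread("pics/top0.png")
for n,im,b,f in(("scene",s,(270,198,34,40),None),("top",t,(384,270,32,36),None)):
    hsv=cv2.cvtColor(im,cv2.COLOR_BGR2HSV); m=((hsv[...,1]<40)&(hsv[...,2]>185)).astype(np.uint8)*255
    print(n,"collar top",circ(n,m,b,.049))
    b2={"scene":(237,178,26,40),"top":(440,262,36,40)}[n]; print(n,"sleeve",circ(n,m,b2,.034))
    # tip blob
    x,y,w,h={"scene":(384,305,20,14),"top":(203,249,11,11)}[n]
    print(im[y:y+h,x:x+w].max(2))
E
```

```text
scene collar top (array([ 0.47327072, -0.16820401]), np.float64(25.20345658964889))
scene sleeve (array([ 0.48470042, -0.29579724]), np.float64(24.805297079135475))
[[193 185 179 179 179 175 178 185 186 188 188 185 183 185 187 187 191 193
  197 196]
 [196 196 193 189 186 174 177 184 187 191 192 188 186 184 189 187 188 189
  191 192]
 [199 194 178 176 166 155 157 161 163 164 165 179 180 186 188 191 189 191
  189 189]
 [178 157 143 144 139 148 139 139 136 133 132 146 151 156 164 148 169 189
  189 188]
 [138 141 139 138 138 137 137 134 132 129 139 134 133 136 138 126 138 159
  178 190]
 [139 135 136 136 136 135 136 139 165 186 198 183 165 139 131 139 140 139
  145 156]
 [138 136 139 138 137 136 131 165 203 223 222 215 210 181 145 133 139 138
  140 142]
 [138 137 138 138 139 136 112 192 226 223 220 216 222 197 146 133 136 137
  135 138]
 [137 135 138 136 137 134 106 174 220 226 226 221 226 216 157 132 137 140
  137 138]
 [135 136 137 136 134 120 117 117 198 239 239 235 213 181 141 134 136 135
  136 136]
 [139 138 135 139 132 117 119 110 132 176 196 178 154 140 128 135 137 136
  138 138]

[... 234 characters left out ...]
9 134 134
  134 135]]
top collar top (array([ 0.46963288, -0.16977678]), np.float64(25.514618599818174))
top sleeve (array([ 0.48116901, -0.29758504]), np.float64(25.23201763685745))
[[141 143 142 139 133 130 129 133 130 124 130]
 [142 142 139 136 129 120 110 105 106 111 134]
 [144 143 145 155 166 160 141 111  96 106 134]
 [142 144 164 192 210 211 192 146 102 105 127]
 [143 146 175 209 222 227 225 178 121  99 105]
 [146 154 182 212 224 230 230 189 124  97  97]
 [141 145 178 208 222 228 223 174 118  96  96]
 [138 133 153 181 198 201 181 139 103  97  95]
 [139 135 129 132 138 133 119 105  99  99  95]
 [146 157 155 129 106  99  98 104 116 112  92]
 [158 183 185 146 103  96 103 109 125 118  93]]
```

```bash
python3 - <<'E'
from h import *
s=cv2.imread("pics/scene0.png");t=cv2.imread("pics/top0.png")
# tips: weighted centroid
def cen(im,x,y,w,h,th):
    g=im[y:y+h,x:x+w].max(2).astype(float); g=np.clip(g-th,0,60); n=cv2.connectedComponents((g>0).astype(np.uint8))
    l=n[1][h//2,w//2]; g=g*(n[1]==l); Y,X=np.mgrid[:h,:w]; return (X*g).sum()/g.sum()+x,(Y*g).sum()/g.sum()+y
a=cen(s,390,309,9,7,150); b=cen(t,204,251,8,8,150)
print(a,b,tri(a,b),plane("scene",a,.127),plane("top",b,.127))
# collar centre pixel by view
ca=proj("scene",(0.47327,-0.1682,.049));cb=proj("top",(.46963,-.16978,.049)); print(ca,cb,tri(ca,cb))
# pin ends in top crop (crop 4x)
for u in((545,451),(597,408)): 
    uv=(168+(u[0]-400)/4,223+(u[1]-300)/4); print(uv,plane("top",uv,.1025))
for u in((583,91),(640,90)):
    uv=(330+(u[0]-400)*.3,295+u[1]*.3); print(uv,plane("scene",uv,.1025))
# tray corners rough (top)
for u in((355,254),(492,238),(502,314),(366,332)): print(plane("top",u,.045))
# base corners in top, z=.012
for u in((186,226),(253,226),(254,292),(186,292)): print(plane("top",u,.012))
E
```

```text
(np.float64(394.19952634695085), np.float64(312.41918294849023)) (np.float64(207.4648854961832), np.float64(253.84503816793892)) (array([0.5446374 , 0.22435167, 0.12457419]), np.float64(0.0015957438099251453)) [0.54674418 0.22499895 0.127     ] [0.54386698 0.22439696 0.127     ]
[285.2249989  211.09438342] [400.34571527 287.20185706] (array([ 0.47027357, -0.17090414,  0.04516757]), np.float64(0.0015895480988581514))
(204.25, 260.75) [0.5320601 0.2363729 0.1025   ]
(217.25, 250.0) [0.55347886 0.20971815 0.1025    ]
(384.9, 322.3) [0.55955116 0.21737344 0.1025    ]
(402.0, 322.0) [0.53675876 0.23710082 0.1025    ]
[ 0.5433128  -0.07545268  0.045     ]
[ 0.57089769 -0.37412745  0.045     ]
[ 0.40699122 -0.38611039  0.045     ]
[ 0.37685811 -0.09374819  0.045     ]
[0.61770329 0.29790418 0.012     ]
[0.61407801 0.14795805 0.012     ]
[0.46747907 0.14711992 0.012     ]
[0.47086046 0.29720635 0.012     ]
```

```bash
python3 -m inch '[[[0.09,0.24,0],0],[[0.18,0.48,0],0],[[0.27,0.72,0],0],[[0.36,0.967,0],0]]' 1 40
python3 -m inch '[[[0.09,0.24,0],0],[[0.18,0.48,0],0],[[0.27,0.72,0],0],[[0.36,0.967,0],0]]'
python3 -m inch '[[[0.09,0.24,0],0],[[0.18,0.48,0],0],[[0.27,0.72,0],0],[[0.36,0.967,0],0]]'
python3 -m inch '[[[0.09,0.24,0],0],[[0.18,0.48,0],0],[[0.27,0.72,0],0],[[0.36,0.967,0],0],[[0.36,0.967,0],0],[[0.36,0.967,0],0]]'
python3 -m inch '[[[0,0,-0.25],0],[[0,0,-0.5],0],[[0,0,-0.7],0],[[0,0,-0.7],0],[[0,0,-0.7],0]]'
python3 - <<'E'
from station import camera
import cv2
cv2.imwrite("pics/scene1.png",camera("scene")[100:340,120:440]);
E
```

```text
time_s: 0.43
tcp_pos: [0.3419, -0.5157, 0.2275]
tool_rot: [-180.0, 0.0, 25.2]
ft_force: [1.4, -1.0, -0.1]
grip_width: 0.999
time_s: 0.77
tcp_pos: [0.3852, -0.3995, 0.2277]
tool_rot: [-180.0, 0.0, 25.2]
ft_force: [0.0, -0.6, 0.6]
grip_width: 0.999
time_s: 1.1
tcp_pos: [0.4284, -0.2835, 0.2278]
tool_rot: [-180.0, 0.0, 25.2]
ft_force: [0.1, -0.3, -0.5]
grip_width: 1.0
time_s: 1.6
tcp_pos: [0.4717, -0.1678, 0.2278]
tool_rot: [-180.0, 0.0, 25.4]
ft_force: [0.1, 0.5, -0.4]
grip_width: 0.996
time_s: 2.02
tcp_pos: [0.4706, -0.1694, 0.1434]
tool_rot: [-179.9, 0.1, 25.2]
ft_force: [-0.2, 0.2, 0.8]
grip_width: 0.997
```

View pics/scene1.png

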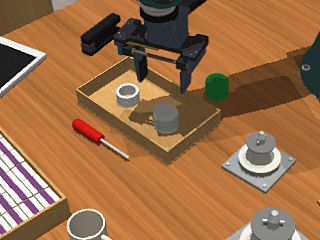

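The jaws are open above the collar (crop pixel (166,118)), well clear of the sleeve and the tray walls. Descend and grip.

```bash
python3 -m inch '[[[0,0,-0.2],0],[[0,0,-0.4],0],[[0,0,-0.6],0],[[0,0,-0.75],0],[[0,0,-0.88],0],[[0,0,-0.97],0],[[0,0,-0.97],0]]' 
python3 -m inch '[[[0,0,0],0],[[0,0,0],0],[[0,0,0],0],[[0,0,0],0],[[0,0,0],0],[[0,0,0],0],[[0,0,0],0],[[0,0,0],0],[[0,0,0],0],[[0,0,0],0]]' 0 45
```

```text
time_s: 2.65
tcp_pos: [0.4715, -0.1692, 0.0272]
tool_rot: [-180.0, 0.0, 25.2]
ft_force: [-1.7, 0.6, 0.2]
grip_width: 1.0
time_s: 3.48
tcp_pos: [0.4717, -0.1691, 0.0279]
tool_rot: [180.0, -0.0, 25.3]
ft_force: [-1.1, 0.7, 7.8]
grip_width: 0.593
```

```bash
python3 -m inch '[[[0,0,0.1],0],[[0,0,0.25],0],[[0,0,0.45],0],[[0,0,0.7],0],[[0,0,0.9],0]]'
python3 -m inch '[[[0,0,0.2],0],[[0,0,0.4],0],[[0,0,0.5],0],[[0,0,0.5],0],[[0,0,0.5],0],[[0,0,0.5],0]]'
python3 - <<'E'
from station import camera,state
import cv2,numpy as np
a=camera("scene")[60:300,160:480];b=camera("top")[160:400,300:620]
cv2.imwrite("pics/l.png",np.hstack([a,b]));print(state()["ft_force"],state()["tcp_pos"])
E
```

```text
time_s: 3.9
tcp_pos: [0.4713, -0.1689, 0.1377]
tool_rot: [180.0, -0.0, 25.3]
ft_force: [1.7, -0.6, -1.1]
grip_width: 0.587
time_s: 4.4
tcp_pos: [0.4707, -0.1686, 0.1943]
tool_rot: [-179.9, 0.1, 25.3]
ft_force: [0.7, -0.1, -1.6]
grip_width: 0.593
[-0.39081802 -0.10499619 -2.32064412] [ 0.47066138 -0.16860815  0.19406162]
```

View pics/l.png

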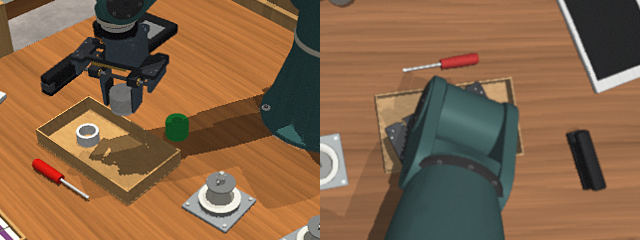

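The collar is in the fingers (crop (122,98)) and the sleeve is still in the tray at (88,133). Carry it over the spindle.

```bash
python3 -m inch '[[[0.03,0.15,0],0],[[0.07,0.38,0],0],[[0.11,0.6,0],0],[[0.154,0.82,0],0]]'
python3 -m inch '[[[0.04,0.2,0],0],[[0.08,0.4,0],0],[[0.12,0.6,0],0],[[0.154,0.82,0],0]]'
python3 -m inch '[[[0.04,0.2,0],0],[[0.08,0.4,0],0],[[0.12,0.6,0],0],[[0.154,0.82,0],0]]'
python3 -m inch '[[[0.04,0.2,0],0],[[0.08,0.4,0],0],[[0.12,0.63,0],0],[[0.154,0.82,0],0],[[0.154,0.82,0],0],[[0.154,0.82,0],0],[[0.154,0.82,0],0]]'
python3 - <<'E'
from station import camera,state
import cv2,numpy as np
a=camera("scene");cv2.imwrite("pics/o.png",a);cv2.imwrite("pics/oc.png",cv2.resize(a[200:400,300:500],(600,600),interpolation=cv2.INTER_CUBIC));print(state()["ft_force"],state()["tcp_pos"])
E
```

```text
time_s: 4.83
tcp_pos: [0.4894, -0.0694, 0.1944]
tool_rot: [-179.9, 0.1, 25.2]
ft_force: [1.2, -1.3, -2.3]
grip_width: 0.588
time_s: 5.17
tcp_pos: [0.508, 0.0289, 0.1944]
tool_rot: [-180.0, 0.1, 25.2]
ft_force: [0.6, -0.3, -0.9]
grip_width: 0.589
time_s: 5.5
tcp_pos: [0.5265, 0.1273, 0.1943]
tool_rot: [-180.0, 0.1, 25.3]
ft_force: [0.0, -1.0, -1.0]
grip_width: 0.592
time_s: 6.08
tcp_pos: [0.5448, 0.2241, 0.1944]
tool_rot: [-180.0, 0.1, 25.3]
ft_force: [-0.6, -0.8, -1.9]
grip_width: 0.595
[-0.46249211 -0.68565617 -1.07956323] [0.54488361 0.22386879 0.19468132]
```

View pics/oc.png

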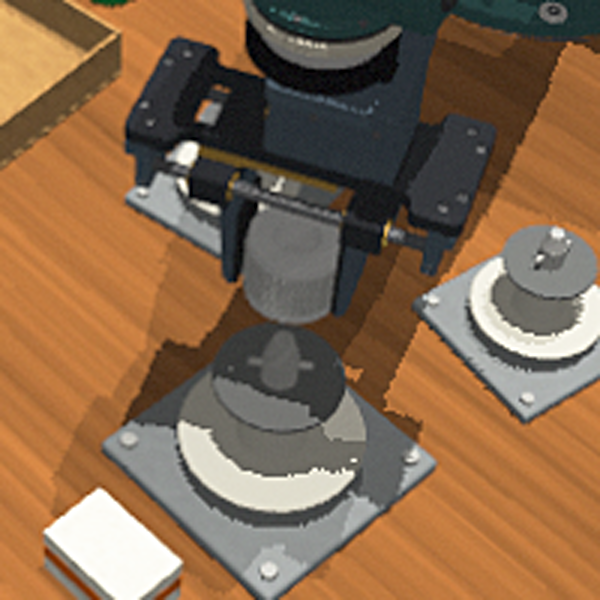

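```bash
python3 - <<'E'
from h import *
X=plane("scene",(394.2,312.4),.127)
for z in(.127,.171,.193,.216): print(z,proj("scene",(X[0],X[1],z)))
print(proj("scene",(X[0]+.005,X[1],.171)),proj("scene",(X[0],X[1]+.005,.171)))
im=cv2.imread("pics/o.png")
print(im[290,375:420].max(1)); print(im[300,375:420].max(1))
cv2.imwrite("pics/oc2.png",cv2.resize(im[262:322,368:428],(600,600),interpolation=cv2.INTER_CUBIC))
E
```

```text
0.127 [394.2 312.4]
0.171 [396.2721742  296.30672655]
0.193 [397.35191573 287.87698259]
0.216 [398.51341878 278.77482422]
[394.20848104 297.85950846] [398.43361462 298.02504529]
[ 56  54  42  20  13  63  93  96  92  95  94  93  97 104 109 109 110 115
 111 111 113 115 118 122 116 113 115 116 116 116 115 113 114 112 111 107
  93  36  25  50  54  56  54  56  50]
[177 133  71  77  81  74  75  73 103 111 102 101 103 104 107 107 112 106
 106 107 101 106 103  95  97  93  97  98  93  99  98  97  92  94 100  58
  15  47  53  55  56  51  76  80  79]
```

View pics/oc2.png

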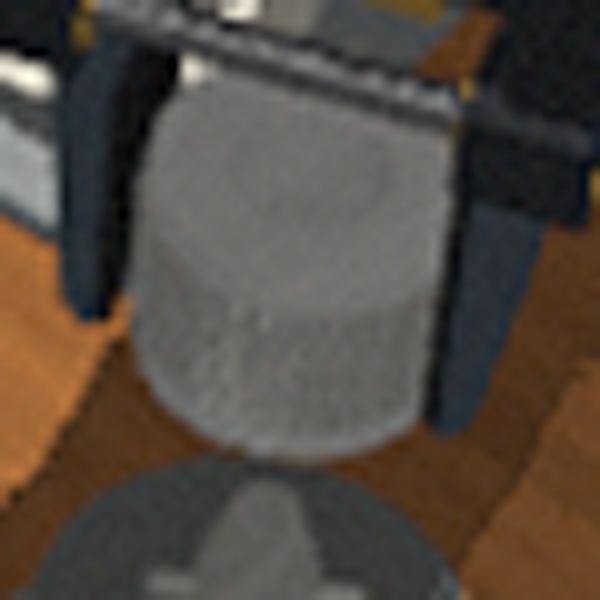

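The collar lines up with the tip: rim centre is at about (396,300) against an expected (396.3,296), and bore centre at about (399.5,279.5) against (398.5,279). That is within about 1-2 mm, so I lower it over the taper.

```bash
python3 -m inch '[[[0,0,-0.1],0],[[0,0,-0.2],0],[[0,0,-0.3],0],[[0,0,-0.35],0],[[0,0,-0.4],0],[[0,0,-0.4],0]]'
python3 -m inch '[[[0,0,-0.03],0],[[0,0,-0.06],0],[[0,0,-0.09],0],[[0,0,-0.12],0],[[0,0,-0.12],0]]'
```

```text
time_s: 6.63
tcp_pos: [0.5447, 0.2243, 0.1459]
tool_rot: [-180.0, 0.1, 25.2]
ft_force: [0.1, -0.6, -2.6]
grip_width: 0.593
time_s: 7.05
tcp_pos: [0.5451, 0.2246, 0.1325]
tool_rot: [-180.0, 0.0, 25.3]
ft_force: [-0.3, 0.5, -1.8]
grip_width: 0.592
```

```bash
python3 -m inch '[[[0,0,-0.03],0],[[0,0,-0.05],0],[[0,0,-0.07],0],[[0,0,-0.08],0],[[0,0,-0.08],0]]'
python3 -m inch '[[[0,0,-0.015],0],[[0,0,-0.015],0],[[0,0,-0.015],0]]'
```

```text
time_s: 7.47
tcp_pos: [0.5452, 0.2246, 0.1232]
tool_rot: [-180.0, 0.0, 25.3]
ft_force: [0.7, -0.8, -1.8]
grip_width: 0.588
time_s: 7.72
tcp_pos: [0.5456, 0.2248, 0.1225]
tool_rot: [180.0, -0.0, 25.3]
ft_force: [-4.4, -1.8, 9.7]
grip_width: 0.592
```

It is resting on the pin: TCP z 0.1225, about 10 N up. Turn in small steps with light pressure and watch for the drop.

```bash
python3 -m inch '[[[0,0,-0.005],0.05],[[0,0,-0.005],0.1],[[0,0,-0.005],0.1]]'
python3 -m inch '[[[0,0,0],0.05],[[0,0,0],0.1],[[0,0,0],0.1]]'
```

```text
time_s: 7.97
tcp_pos: [0.5465, 0.2252, 0.1224]
tool_rot: [180.0, -0.1, 34.6]
ft_force: [-0.8, 0.9, 10.4]
grip_width: 0.593
time_s: 8.22
tcp_pos: [0.5466, 0.2252, 0.1225]
tool_rot: [179.9, -0.1, 43.6]
ft_force: [-1.2, 0.3, 10.4]
grip_width: 0.59
```

```bash
python3 -m inch '[[[0,0,0],0.05],[[0,0,0],0.1],[[0,0,0],0.1]]'
```

```text
time_s: 8.47
tcp_pos: [0.5466, 0.2252, 0.1224]
tool_rot: [179.9, -0.1, 52.6]
ft_force: [-0.7, 0.4, 11.5]
grip_width: 0.592
```

```bash
python3 -m inch '[[[0,0,0],0.05],[[0,0,0],0.1],[[0,0,0],0.1]]'
```

```text
time_s: 8.72
tcp_pos: [0.5462, 0.2251, 0.1218]
tool_rot: [179.9, -0.1, 61.5]
ft_force: [2.6, 3.1, 0.8]
grip_width: 0.593
```

```bash
python3 -m inch '[[[0,0,0],0.05],[[0,0,0],0.1],[[0,0,0],0.1]]'
```

```text
time_s: 8.97
tcp_pos: [0.5453, 0.2246, 0.121]
tool_rot: [-180.0, 0.0, 70.3]
ft_force: [-1.1, 0.0, -2.0]
grip_width: 0.588
```

The force vanished and z dropped below the rest height, so a keyway is over the pin. Turn back slightly towards the window centre and lower.

```bash
python3 -m inch '[[[0,0,0],-0.04],[[0,0,-0.01],-0.04],[[0,0,-0.025],-0.04],[[0,0,-0.04],-0.04],[[0,0,-0.04],-0.04]]'
```

```text
time_s: 9.38
tcp_pos: [0.5458, 0.2249, 0.1161]
tool_rot: [180.0, -0.0, 66.7]
ft_force: [6.2, 3.8, -5.6]
grip_width: 0.59
```

```bash
python3 -m inch '[[[0,0,-0.01],0],[[0,0,-0.02],0],[[0,0,-0.03],0],[[0,0,-0.03],0]]'
```

```text
time_s: 9.72
tcp_pos: [0.5459, 0.2249, 0.1129]
tool_rot: [180.0, -0.0, 66.7]
ft_force: [3.1, 4.2, 2.3]
grip_width: 0.589
```

```bash
python3 -m inch '[[[0,0,-0.01],0],[[0,0,-0.02],0],[[0,0,-0.03],0],[[0,0,-0.03],0]]'
```

```text
time_s: 10.05
tcp_pos: [0.5459, 0.2249, 0.1094]
tool_rot: [180.0, -0.0, 66.7]
ft_force: [3.6, 4.9, 3.7]
grip_width: 0.588
```

```bash
python3 -m inch '[[[0,0,-0.005],0],[[0,0,-0.01],0],[[0,0,-0.015],0],[[0,0,-0.015],0]]'
```

```text
time_s: 10.38
tcp_pos: [0.546, 0.225, 0.1085]
tool_rot: [180.0, -0.0, 66.7]
ft_force: [-1.6, 1.8, 18.7]
grip_width: 0.592
```

TCP z is 0.1085, exactly 14 mm below the pin rest, with a hard stop at 19 N: that is home. Hold briefly and check.

```bash
python3 -m inch '[[[0,0,0],0],[[0,0,0],0],[[0,0,0],0],[[0,0,0],0],[[0,0,0],0],[[0,0,0],0]]'
python3 - <<'E'
from station import camera,state
import cv2,numpy as np
a=camera("scene");z=cv2.resize(a[240:400,320:480],(480,480),interpolation=cv2.INTER_CUBIC)
cv2.imwrite("pics/home.png",np.hstack([cv2.resize(a,(320,480))[:,:320],z]));print(state()["ft_force"],state()["tcp_pos"])
E
```

```text
time_s: 10.88
tcp_pos: [0.546, 0.225, 0.1085]
tool_rot: [180.0, -0.1, 66.7]
ft_force: [-2.1, 1.6, 18.2]
grip_width: 0.587
[-1.87894641  1.59103713 17.55656237] [0.54603691 0.22495838 0.10850721]
```

View pics/home.png

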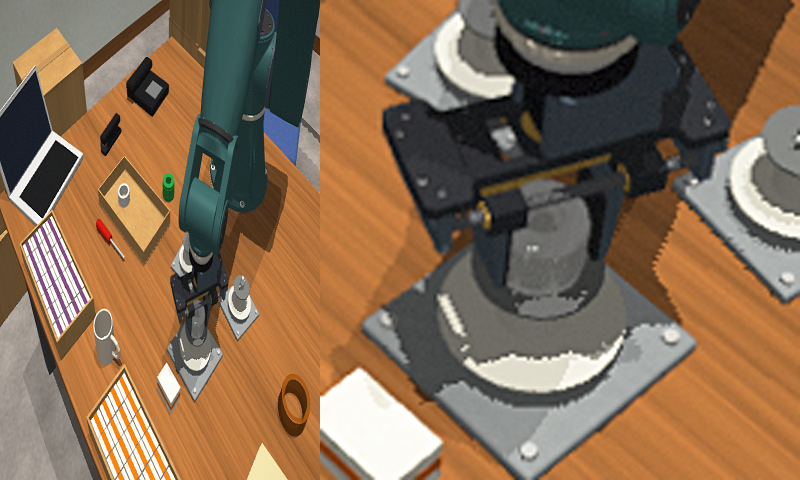

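The picture shows the collar upright, seated on the pressed flange (crop (545,265)) and between the fingers. The sleeve is in the tray and the other things have not moved. The readings are steady, so I hand in.

```bash
python3 - <<'E'
from station import close_job
print(close_job())
E
```

```text
the job is handed in; nothing more can be done
None
```

I lifted the knurled collar out of the tray and lowered it over the largest winder's spindle. I turned it about 40° until a keyway dropped over the pin, then pushed it home. The job was handed in at about 11 s with a 45 N grip still holding it.

**Last checks:**
- **Depth:** TCP z was steady at 0.1085 m, exactly 14 mm below the height where the collar rested on the pin, with a hard stop at about 18 N.
- **Upright and gripped:** tool tilt was 0.1° or less, and the opening matched the 54 mm collar.
- **Other things:** in the last picture the sleeve was still in the tray, and the carton, screwdriver and mug looked unmoved.

**Disagreements and gaps:** the two cameras differed by about 3 mm in x. I used the average, and it fitted the spindle. The flange travel was not read directly; I inferred it from the height and the hard stop.

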